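Slide the top-heavy glue tote into its bench dock

ROBOT

A 6-joint arm with a two-finger parallel gripper is mounted at the origin on the work surface. World frame = base frame: x ahead of the robot, y to its left, z up, the work surface at z = 0. Lengths are in mm, angles in rad, forces in N, time in s.
With the tool pointing down it reaches from about 350 to 875 mm from the base axis. Payload 4.2 kg.
Tool frame: the origin (TCP) lies midway between the tips of the shut fingers; the grasp point (between the pads) lies 19 mm behind it; z points along the fingers, y is the direction in which the jaws open and shut (so a half turn about z gives the same grasp; the last joint's range is limited). The gripper opens to 85 mm and grips with 20 to 120 N. Pads are 22 mm wide; open, the fingers measure 114 mm over their backs; the gripper's body (76 mm by 85 mm) begins 54 mm behind the grasp point. The pads swing forward as they close: fully open they stand 13 mm farther back than shut.
Start: joints at [-0.907, 0.385, 0.008, 0, -1.194, -0.259], TCP at [246.16, -574.46, 231.312] pointing down, gripper open.
Joint ranges: [-3.14, 3.14], [-1.21, 2.06], [-1.07, 1.41], [-3.16, 2.05], [-2.99, -0.16], [-3.1, 3.1]. Speed limits (rad/s): [2.79, 2.79, 3.14, 3.14, 3.14, 3.14].

INTERFACE

Orientations are given as a unit quaternion [x, y, z, w].
In Python, from bench import arm gives the robot as it stands. The module is installed in compiled form; this text tells all that it offers.
- The arm moves only by the tool drive_tool, never from a script. Its argument "moves" is a list that holds one entry, the list of rows, each a list of 7 numbers: the opening, from 0 (shut) to 1 (fully open), then the shift along the tool's x, y, z in m, then the turn, a rotation vector about the tool's x, y, z in rad. In form: [[[hand, dx, dy, dz, wx, wy, wz], ...]]. A call has 1 to 20 rows; each row shifts and turns the pose as measured when the row begins, along the tool's axes as they then stand; what a row does not reach is not made up. A row lasts 1/10 s, in which the tool goes at most 50 mm and 8.59 degrees, less where a joint would pass 70% of its speed; a pose out of reach is approached as far as the arm can. A call with a gripper value outside its range is refused whole. The fingers move at their own pace and stop on an object; the grip force is fixed at half the most. Time passes only in rows, so rows that do not move let the fingers close. It gives the time, the measured TCP pose, the force and the opening at its end, in the units of the state.
- arm.read_state(): the state, without advancing time (a new reading comes with each control period).
- arm.get_image(name): name is "scene" or "top" or "wrist"; returns (picture, depth): 480x640x3 uint8, red, green, blue; 480x640 float32, mm along the optical axis (not along the pixel's ray), 0 where there is no reading.
- arm.camera_params(name): a dict with "fov_y" (degrees; the focal length in pixels is half the picture's height over the tangent of half this angle, whatever the lens; pixels are square), "cx", "cy" (the principal point, pixels), "k1" (the pictures are not rectified: a ray, as slopes to the right and down, at radius r is drawn at 1 + k1 r^2 times it, then the intrinsics apply), "world_from_camera" (4x4, takes a point from camera to world coordinates); the wrist camera has in their place "T_tool_cam" (4x4, takes a point from camera to tool coordinates, whose origin is the TCP and whose axes are the flange's). Camera axes: x right, y down, z forward; pixel columns grow to the right and rows downward; lengths in mm; the calibration is good to about 2 mm. A picture is of the moment at which its call begins: read the wrist's pose just before it. camera_params takes no time and is no camera call.
- arm.job_done(): hands the job in, once; it reports no verdict.
The state is a dict: "clock": time; "joints": joint angles; "joint_vel": joint speeds; "joint_efforts": joint torques, N m; "position": TCP position; "ee_rot": TCP orientation; "contact_force": force on the tool from outside, world axes, zero at the start; "wrist_torque": the same for the moment, N m; "gripper_width": finger opening in mm.
Only numpy, scipy, OpenCV 4.12 (cv2) and the standard library are available. Lean on these libraries where they do the work, as an engineer would, in place of code of your own. Each camera call takes 0.05 s, during which the arm holds its last target.

TASK

Push the tall wooden glue tote along the bench into its dock, between the two guide battens, until it is fully home and flat against the end board. It is top-heavy and topples if pushed high, so push it with the fingers low on its dark base only; do not touch its upper box or carry bar with the fingers, do not tip, lift or carry it. Leave the other things on the bench where they are, and finish with the hand clear.

Things in the scene. Friction and masses are not known exactly. Their poses are not given: they have to be found in the camera images.
- tote: tall glue tote, loose, 0.7 to 1 kg, 280 mm tall: dark wooden base board 150 mm square, 30 mm thick, sliding on the bench, with a plywood box of bottles standing on its front part. Origin at bench level under the box's centre. x points forward, to the nose that enters the dock first; base from x = -100 to +50 mm, y = -75 to +75 mm; the box covers x = -45 to +45 mm. z up.
- tote_ledge (a point): middle of the rear face (150 wide, 30 mm tall) of the tote's base, 15 mm above the bench; 55 mm of base stick out behind the box here as a foot ledge. Pushed here towards +x the tote slides nose first (friction on the bench 0.5 to 0.7); pushed higher than about 80 to 110 mm it tips over its nose.
- tote_top: the tote's upper part, fixed on the base: plywood box 90 x 140 mm, 130 mm tall, with bottles, two gables and a carry bar 22 mm thick along y, 250 mm above the bench. Origin on top of the base under the box's centre, axes as the tote. Fingers must not touch it.
- dock: brown wooden dock fixed to the bench, open towards its -x, no floor. Origin at bench level, middle of the end board's inner face; x points into the end board, the way the tote is pushed; z up. End board 230 mm wide, 24 thick, 60 tall. With the tote home its axes are parallel to the dock's, its origin at x = -50 mm, y = 0 (15 mm play each side), its rear face at x = -150 mm.
- dock_mouth (a point): middle of the dock's mouth at bench level, 155 mm before the end board. Two guide battens 28 mm tall, inner faces at y = -90 and +90 mm of the dock, run from the end board to x = -100 mm, then flare out to y = -120 and +120 mm here. The tote starts outside, up to 30 mm beside the centre line and turned up to 0.25 rad from it.
- bottle: white glue bottle standing upright, 60 mm across, 170 mm tall; origin at the centre of its underside. Bystander, leave alone.
- jar: glass jar with a steel lid standing upright, 68 mm across, 80 mm tall; origin at the centre of its underside. Bystander, leave alone.
- can: steel can with a paper label standing upright, 90 mm across, 110 mm tall; origin at the centre of its underside. Bystander, leave alone.
- offcut: wooden offcut lying flat, 120 x 45 x 35 mm along its x, y, z; origin at the centre of its underside. Bystander, leave alone.
- mallet: wooden mallet lying on the bench, 260 mm long along its x; head 60 x 110 x 60 mm centred at x = +100 mm, handle 25 mm thick from x = -130 mm to the head; origin at bench level. Bystander, leave alone.
- driver: screwdriver with a wooden handle, lying flat along its x, handle to -x. Bystander, leave alone.
- square: try square lying flat: dark wooden stock 110 x 20 x 16 mm along its x with the origin under its centre; steel blade 22 mm wide reaching to 170 mm along its +y. Bystander, leave alone.

How it is judged (in metres and radians):
At the end, for the whole second after the job is handed in: The tote stands upright (within 0.04 rad) and at rest on the bench in the dock: its origin 42 to 58 mm in front of the end board's inner face, within 22 mm of the dock's centre line, and parallel to the dock within 0.09 rad (x of tote in the frame of dock between -0.058 and -0.042 m and y of tote in the frame of dock between -0.022 and 0.022 m and angle between the x axis of tote and the x axis of dock, either way round below 0.09 rad and angle between tote's own z axis and vertical below 0.04 rad and height (world z) of tote below 0.005 m and linear speed of tote below 0.01 m/s); the robot touches nothing.
It fails at once if the tote is tipped by more than 0.12 rad (angle between tote's own z axis and vertical above 0.12 rad).
It fails at once if the tote is lifted: its origin is more than 12 mm above the bench (height (world z) of tote above 0.012 m).
It fails at once if the fingers touch the tote's upper box, bottles or carry bar with more than 1 N (contact force between the fingers and tote_top above 1 N).
It fails at once if a bystander (bottle, jar, can, offcut, mallet, screwdriver or try square) is moved by more than 30 mm (distance of any of bottle, jar, can, offcut, mallet, driver, square from where it was at the start of the episode above 0.03 m).
It also fails if it takes over 56 s, if anything falls off the work surface, if the arm or the gripper's body presses on something with over 40 N, if the wrist force passes 120 N, or if a joint passes its speed limit or range.

## Working session

There is one attempt and no reset: what is moved stays moved. The work goes in short steps, Python scripts to look and compute and a tool call to move; the robot and the scene stay as the last step left them, time stands still between calls to the robot, and variables do not carry over. Pictures are saved under pics/ and viewed, and the job is handed in when it is done.

Besides the shell and the picture viewer there is one more tool, called after "Request:" as a command line: name --argument value ..., lists and objects as JSON in quotes. drive_tool: Moves the arm, as the interface text tells. Its arguments: {"type":"object","properties":{"moves":{"type":"array","items":{"type":"array","items":{"type":"array","items":{"type":"number"}}}}},"required":["moves"]}

```bash
mkdir -p pics; ls
cat > h.py <<'E'
import numpy as np, cv2
from bench import arm
def save(n,f):
    p,d=arm.get_image(n); cv2.imwrite(f'pics/{f}.png',p[:,:,::-1]); np.save(f'pics/{f}.npy',d); return p,d
def K(c):
    f=240/np.tan(np.radians(c['fov_y']/2)); return np.array([[f,0,c['cx']],[0,f,c['cy']],[0,0,1.]])
def ray(c,u,v):
    k=K(c); a=cv2.undistortPoints(np.array([[[u,v]]],float),k,np.array([c['k1'],0,0,0.]))[0,0]
    return np.array([a[0],a[1],1.])
def atz(c,u,v,z):
    T=np.array(c['world_from_camera']); r=T[:3,:3]@ray(c,u,v); o=T[:3,3]; return o+r*(z-o[2])/r[2]
def atd(c,u,v,d):
    T=np.array(c['world_from_camera']); return T[:3,:3]@(ray(c,u,v)*d)+T[:3,3]
E
python3 - <<'E'
from h import *
for n in ('top','scene'):
    save(n,n+'0'); c=arm.camera_params(n); print(n,c)
print(arm.read_state())
E
```

```text
pics
top {'fov_y': 42.9471907688814, 'cx': 315.21876852305434, 'cy': 246.46929888852966, 'k1': -0.16902246589962344, 'world_from_camera': array([[-1.12788221e-02, -9.98863331e-01,  4.63123605e-02,
         5.16804119e+02],
       [-9.99832619e-01,  1.05983055e-02, -1.49134178e-02,
         2.28366268e+01],
       [ 1.44056336e-02, -4.64728145e-02, -9.98815676e-01,
         1.52415708e+03],
       [ 0.00000000e+00,  0.00000000e+00,  0.00000000e+00,
         1.00000000e+00]])}
scene {'fov_y': 45.21136924881498, 'cx': 311.51122394997094, 'cy': 236.77119274970127, 'k1': -0.08572915506324234, 'world_from_camera': array([[ 7.66414502e-01,  4.61062515e-01, -4.47247322e-01,
         1.26445302e+03],
       [ 6.42301077e-01, -5.41812378e-01,  5.42115001e-01,
        -7.91947190e+02],
       [ 7.62477050e-03, -7.02752235e-01, -7.11393814e-01,
         1.12756970e+03],
       [ 0.00000000e+00,  0.00000000e+00,  0.00000000e+00,
         1.00000000e+00]])}
{'clock': 0.1, 'joints': array([-9.07389062e-01,  3.85510489e-01,  6.77707859e-03, -3.81388194e-04,
       -1.19395705e+00, -2.58587075e-01]), 'joint_vel': array([ 5.79497537e-05, -1.23742450e-03,  4.01330100e-03,  1.18791208e-03,
        4.27476155e-04, -7.27282767e-04]), 'joint_efforts': array([-2.26022712e-03, -3.93318164e+01,  1.88928312e+01,  4.19803396e+00,
       -2.61668894e-03,  1.01701031e-05]), 'position': array([ 245.96481378, -574.02870667,  230.32599833]), 'ee_rot': array([-2.00961807e-01,  9.79598603e-01,  9.27050062e-04, -2.62551123e-04]), 'contact_force': array([ 0.1605483 , -0.50663216, -0.15486107]), 'wrist_torque': array([0.05290137, 0.01339258, 0.03386071]), 'gripper_width': 85.34683341360076}
```

View pics/top0.png

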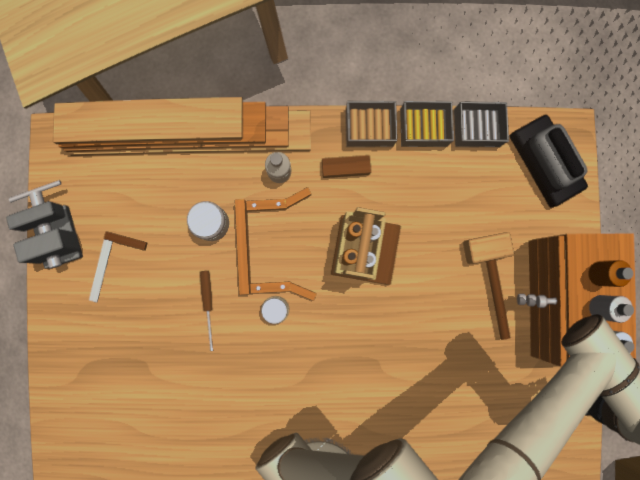

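View pics/scene0.png

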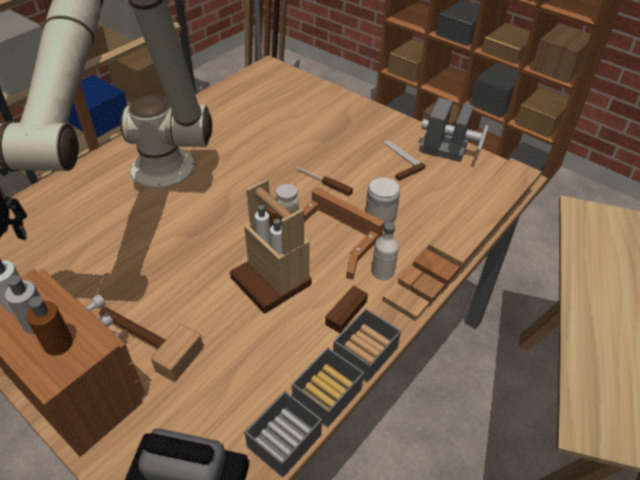

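The top view shows the dock's end board at u≈242, opening to the right. The tote is at about (368,245) with its ledge on the right side, and the mallet lies farther right at (490,280). I'll enlarge it.

Run:
```python
import cv2
a=cv2.imread('pics/top0.png'); cv2.imwrite('pics/z0.png',cv2.resize(a[170:320,220:420],None,fx=4,fy=4,interpolation=cv2.INTER_CUBIC))
```

```text
(no output)
```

View pics/z0.png

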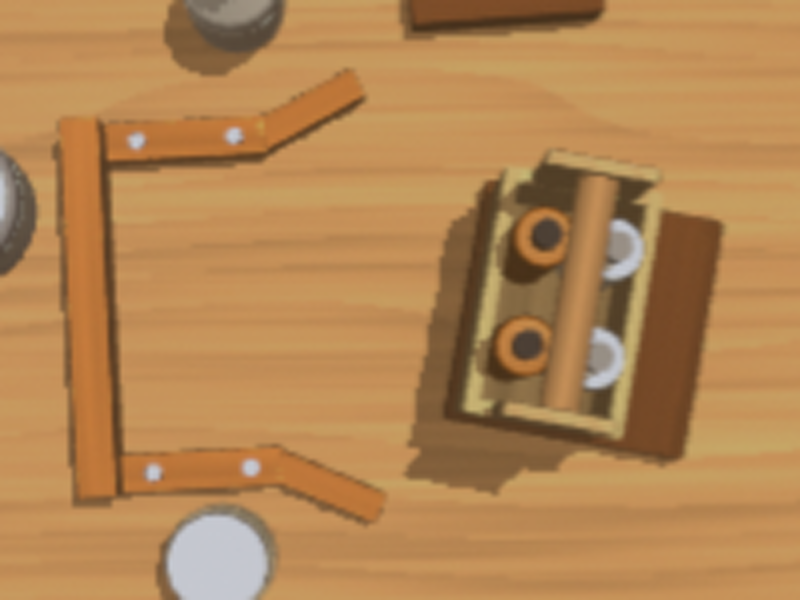

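Run:
```python
from h import *
c=arm.camera_params('top')
P=lambda u,v,z: atz(c,220+(u+.5)/4-.5,170+(v+.5)/4-.5,z)[:2]
rl,rr=P(722,222,30),P(681,460,30)
fl,fr=P(487,182,30),P(446,415,30)
print('tote corners',rl,rr,fl,fr, np.linalg.norm(rl-rr),np.linalg.norm(rr-fr),np.linalg.norm(rl-fl))
f=((fl+fr)-(rl+rr))/2; l=(rl-rr)
print('yaw',np.arctan2(f[1],f[0]),np.arctan2(-l[0],l[1]) ) 
# l is tote... left(+y)?
print('center base',(rl+rr+fl+fr)/4,'rear mid',(rl+rr)/2)
a,b=P(103,120,60),P(119,493,60); print('endboard',a,b,np.linalg.norm(a-b))
u1,u2=P(108,162,28),P(263,156,28); w1,w2=P(122,456,28),P(278,447,28); print('battens',u1,u2,w1,w2)
for p in (u2-u1,w2-w1): print('ang',np.arctan2(-p[1],-p[0]))
e=a-b; print('end dir', np.arctan2(e[1],e[0])+np.pi/2, (a+b)/2,'mid battens',(u1+w1)/2,(u2+w2)/2, np.linalg.norm(u1-w1),np.linalg.norm(u2-w2))
m1,m2=P(355,70,28),P(385,497,28)
print('flare tips',m1,m2)
for n,u,v,z in (('mallet head',490,248,60),('mallet end',503,338,25),('head r',512,245,60),('head l',470,248,60)): print(n,atz(c,u,v,z))
```

```text
tote corners [ 636.62417876 -209.76017799] [ 490.29293172 -181.85482045] [662.6245137 -64.7230043] [519.71368085 -37.68375077] 148.96826118429556 147.14237259069392 147.34924216745105
yaw 1.3814612829468256 -1.759233722612751
center base [ 577.31382626 -123.50543838] rear mid [ 563.45855524 -195.80749922]
endboard [699.73452006 168.38933716] [474.99262041 160.1060793 ] 224.8944948628482
battens [677.64493322 168.56647865] [680.26976137  72.95932766] [496.716039   161.06446479] [501.27314708  65.37750156]
ang 1.5982437399121308
ang 1.6183855405713603
end dir 1.6076364096084639 [587.36357023 164.24770823] mid battens [587.18048611 164.81547172] [590.77145423  69.16841461] 181.0843587317678 179.1571154497327
flare tips [733.08691203  15.74716237] [4.69949207e+02 2.01162534e-01]
mallet head [ 576.40386258 -426.7767412    60.        ]
mallet end [ 351.75566224 -467.47480888   25.        ]
head r [ 583.17515271 -483.03168908   60.        ]
head l [ 576.95184111 -376.43141447   60.        ]
```

```bash
cat >> h.py <<'E'
from scipy.spatial.transform import Rotation as R
np.set_printoptions(precision=4,suppress=True)
E
python3 - <<'E'
from h import *
print(arm.camera_params('wrist')['T_tool_cam'])
c=arm.camera_params('top'); d=np.load('pics/top0.npy')
for u,v in ((590,330),(600,370),(570,390),(530,430),(500,455),(400,460)): print(u,v,atd(c,u,v,d[v,u]))
p,d=save('wrist','w0')
E
```

```text
[[  -0.0002   -0.9563   -0.2924   74.4802]
 [   1.       -0.0005    0.0011   -0.4791]
 [  -0.0012   -0.2924    0.9563 -143.1338]
 [   0.        0.        0.        1.    ]]
590 330 [ 419.3539 -440.5224  565.7216]
600 370 [ 356.0354 -448.0978  586.4655]
570 390 [ 330.1369 -387.4078  605.4434]
530 430 [ 279.6083 -308.4945  640.4472]
500 455 [ 249.0262 -256.7709  657.1044]
400 460 [269.6326 -98.1308 726.2417]
```

View pics/w0.png

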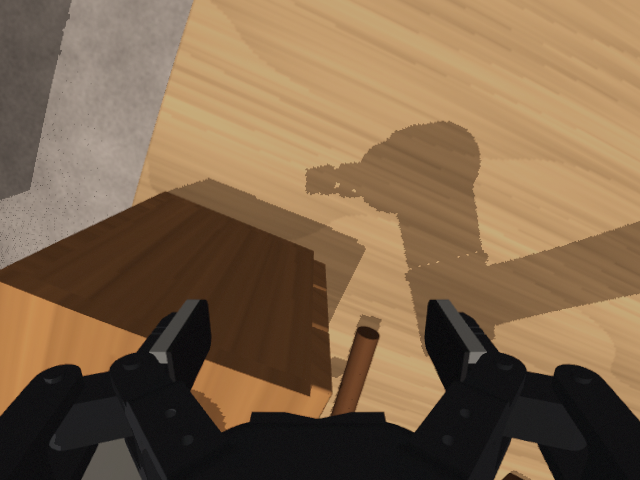

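```bash
cat >> h.py <<'E'
def yaw_of(q):  # world angle of -tool x (push dir)
    m=R.from_quat(q).as_matrix(); return np.arctan2(-m[1,0],-m[0,0])
def Rt(yaw): # tool down, tool x = -(push dir)
    x=np.array([-np.cos(yaw),-np.sin(yaw),0]); z=np.array([0,0,-1.]); return R.from_matrix(np.c_[x,np.cross(z,x),z])
def plan(wps,hand=1):
    """wps: list of (x,y,z,yaw); print rows from the present pose, ideal tracking"""
    s=arm.read_state(); p=np.array(s['position']); r=R.from_quat(s['ee_rot']); rows=[]
    for w in wps:
        q=np.array(w[:3]); rr=Rt(w[3]); d=r.inv().apply(q-p)/1000; v=(r.inv()*rr).as_rotvec()
        d=np.round(d,4); v=np.round(v,4); rows.append([hand,*d.tolist(),*v.tolist()])
        p=p+r.apply(d)*1000; r=r*R.from_rotvec(v)
    print(str([rows]).replace(' ',''))
E
python3 - <<'E'
from h import *
s=arm.read_state(); p=s['position']; y0=yaw_of(s['ee_rot']); print(y0,p)
t=np.array([554,-245,230]); n=11
plan([(*(p+(t-p)*(i+1)/n), y0+(1.382-y0)*(i+1)/n) for i in range(n)])
E
```

```text
0.40466064045904226 [ 245.9768 -574.0778  230.4643]
[[[1,-0.0375,0.0165,0.0001,0.0017,-0.0001,-0.0888],[1,-0.0388,0.0131,0.0,0.0,0.0,-0.0889],[1,-0.0399,0.0095,0.0001,0.0,0.0,-0.0888],[1,-0.0405,0.0061,-0.0,0.0,0.0,-0.0889],[1,-0.0409,0.0023,0.0,0.0,0.0,-0.0888],[1,-0.041,-0.0012,0.0001,0.0,0.0,-0.0889],[1,-0.0407,-0.0049,0.0,0.0,0.0,-0.0888],[1,-0.0401,-0.0085,0.0001,-0.0,0.0,-0.0889],[1,-0.0392,-0.0119,0.0,-0.0,0.0,-0.0888],[1,-0.0379,-0.0155,0.0001,-0.0,0.0,-0.0889],[1,-0.0365,-0.0187,0.0,-0.0,0.0,-0.0888]]]
```

Request:
drive_tool --moves '[[[1,-0.0375,0.0165,0,0,0,-0.089],[1,-0.039,0.013,0,0,0,-0.089],[1,-0.04,0.0095,0,0,0,-0.089],[1,-0.0405,0.006,0,0,0,-0.089],[1,-0.041,0.0025,0,0,0,-0.089],[1,-0.041,-0.001,0,0,0,-0.089],[1,-0.041,-0.005,0,0,0,-0.089],[1,-0.04,-0.0085,0,0,0,-0.089],[1,-0.039,-0.012,0,0,0,-0.089],[1,-0.038,-0.0155,0,0,0,-0.089]]]'

```text
clock: 1.15
position: [527.6, -262.3, 226.5]
ee_rot: [-0.613, 0.79, 0.004, -0.001]
contact_force: [1.2, -0.4, -0.5]
gripper_width: 85.3
```

Run:
```python
from h import *
s=arm.read_state(); p=s['position']; y0=yaw_of(s['ee_rot']); print(y0,p)
save('top','top1'); s=arm.read_state();p=s['position'];print(p,yaw_of(s['ee_rot']))
plan([(554,-245,z,1.382) for z in (215,175,135,95,70)])
a=cv2.imread('pics/top1.png'); cv2.imwrite('pics/z1.png',cv2.resize(a[170:370,300:500],None,fx=3,fy=3))
```

```text
1.320359479594295 [ 527.6336 -262.2769  226.4724]
[ 531.5752 -258.7287  226.0898] 1.3278223270054443
[[[1,-0.0187,-0.0185,0.0111,0.0052,0.0052,-0.0542],[1,0.0,-0.0,0.04,-0.0,0.0,0.0],[1,0.0,-0.0,0.04,-0.0,0.0,0.0],[1,0.0,-0.0,0.04,-0.0,0.0,0.0],[1,0.0,-0.0,0.025,-0.0,0.0,0.0]]]
```

View pics/z1.png

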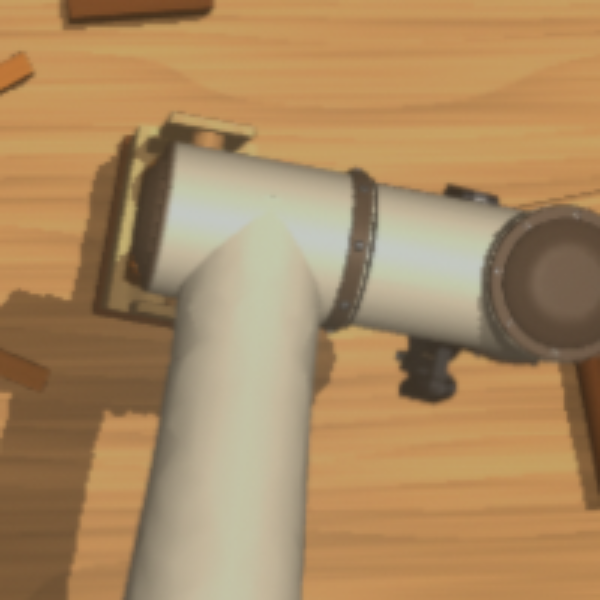

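The forearm and wrist lie over the tote's top at (60–115 px right of the crop's left third), so I have to check the height clearance before going down.

Run:
```python
from h import *
c=arm.camera_params('top'); d=np.load('pics/top1.npy')
for zu,zv in ((155,220),(165,160),(170,280),(220,220),(270,190),(220,400),(300,400),(180,500),(260,500),(400,250),(560,280)):
    u,v=300+zu//3,170+zv//3; print(zu,zv,atd(c,u,v,d[v,u]))
save('scene','sc1')
print(arm.read_state()['joints'])
```

```text
155 220 [566.4427 -48.3778 559.3992]
165 160 [599.3436 -56.3051 545.8308]
170 280 [534.8899 -56.9865 545.809 ]
220 220 [565.5958 -82.361  568.8621]
270 190 [ 581.3936 -110.1484  564.4992]
220 400 [473.2533 -76.8264 607.3943]
300 400 [ 471.887  -120.0655  592.3329]
180 500 [425.4489 -55.3244 622.4167]
260 500 [425.3833 -93.1873 628.4007]
400 250 [ 548.8664 -178.094   566.4018]
560 280 [ 531.555  -258.0646  586.5575]
[-0.1854  0.3333 -0.0812 -0.0053 -1.1629 -0.0601]
```

View pics/sc1.png

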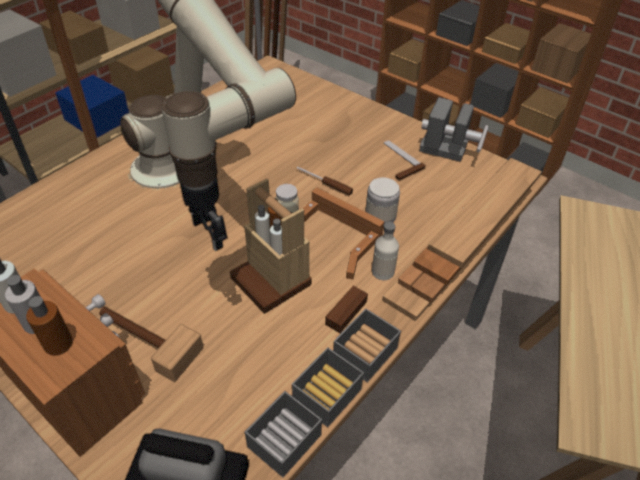

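```bash
cat >> h.py <<'E'
TILT=0.4
def Rt(yaw,tilt=None):
    t=TILT if tilt is None else tilt
    x=np.array([-np.cos(yaw),-np.sin(yaw),0]); z=np.array([0,0,-1.]); return R.from_matrix(np.c_[x,np.cross(z,x),z])*R.from_euler('y',-t)
def st():
    s=arm.read_state(); m=R.from_quat(s['ee_rot']).as_matrix()
    print('t',round(s['clock'],2),'p',np.round(s['position'],1),'yaw(y)',round(float(np.arctan2(m[0,1],-m[1,1])),4),'tilt',round(float(np.arcsin(-m[2,0]*-1)),3),'side',round(float(m[2,1]),3),'F',np.round(s['contact_force'],1),'j',s['joints']); return s
E
python3 - <<'E'
from h import *
m=Rt(1.382).as_matrix(); print(m, np.arctan2(m[0,1],-m[1,1]))
st()
E
```

```text
[[-0.1729 -0.9822  0.0731]
 [-0.9047  0.1877  0.3825]
 [-0.3894  0.     -0.9211]] -1.7595926535897934
t 1.25 p [ 529.6 -260.5  226. ] yaw(y) -1.8184 tilt -0.004 side 0.007 F [-0.  -0.1  0.7] j [-0.1854  0.3333 -0.0812 -0.0053 -1.1629 -0.0601]
```

```bash
cat >> h.py <<'E'
def st():
    s=arm.read_state(); m=R.from_quat(s['ee_rot']).as_matrix()
    print('t',round(s['clock'],2),'p',np.round(s['position'],1),'yaw',round(float(np.arctan2(-m[0,1],m[1,1])),4),'tilt',round(float(np.arcsin(-m[2,0])),3),'side',round(float(m[2,1]),3),'F',np.round(s['contact_force'],1),'j',s['joints']); return s
E
python3 - <<'E'
from h import *
from h import Rt
import h
s=st(); p=s['position']
# patch plan w/ tilt steps
t=np.array([554,-245,226]); r=R.from_quat(s['ee_rot']); rows=[]
tot=(r.inv()*Rt(1.382)).as_rotvec(); print('rot',tot,'pos',r.inv().apply(t-p))
E
```

```text
t 1.25 p [ 529.6 -260.5  226. ] yaw 1.3232 tilt 0.004 side 0.007 F [-0.  -0.1  0.7] j [-0.1854  0.3333 -0.0812 -0.0053 -1.1629 -0.0601]
rot [-0.005  -0.3952 -0.0594] pos [-20.9667 -19.8378  -0.0119]
```

Request:
drive_tool --moves '[[[1,-0.007,-0.007,0,0,-0.1,-0.015],[1,-0.007,-0.007,0.0,0,-0.1,-0.015],[1,-0.007,-0.006,0,0,-0.1,-0.015],[1,0,0,0,0,-0.1,-0.015],[1,0,0,0,0,0,0]]]'

```text
clock: 1.75
position: [554.2, -241.1, 226.3]
ee_rot: [-0.626, 0.751, 0.133, 0.161]
contact_force: [-1.1, 0.1, -0.7]
gripper_width: 85.3
```

Run:
```python
from h import *
st(); p,d=save('top','top2'); st()
c=arm.camera_params('top')
for v in range(190,330,15):
  for u in (345,360,375,400):
    q=atd(c,u,v,d[v,u]); 
    if q[2]>300: print(u,v,q)
plan([(555,-243,z,1.382) for z in (200,160,120,80,50)])
```

```text
t 1.75 p [ 554.2 -241.1  226.3] yaw 1.389 tilt 0.421 side -0.002 F [-1.1  0.1 -0.7] j [-0.3672  0.4324  0.162  -0.4207 -1.3973  0.2799]
t 1.8 p [ 554.2 -240.6  226.7] yaw 1.3898 tilt 0.419 side -0.002 F [ 0.2 -1.  -0. ] j [-0.3653  0.4312  0.161  -0.419  -1.3962  0.2786]
[[[1,0.0129,-0.0011,0.0235,0.0011,0.0193,0.008],[1,0.0156,-0.0,0.0368,0.0,0.0,0.0],[1,0.0155,-0.0,0.0368,0.0,0.0,0.0],[1,0.0156,-0.0,0.0369,0.0,0.0,0.0],[1,0.0117,-0.0,0.0276,0.0,0.0,0.0]]]
```

View pics/top2.png

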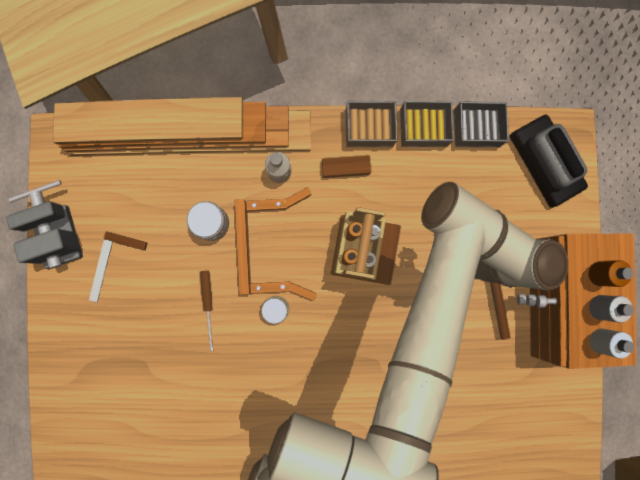

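Run:
```python
from h import *
c=arm.camera_params('top'); d=np.load('pics/top2.npy')
for u,v in ((548,265),(540,245),(525,250),(500,235),(475,215),(445,205),(430,300),(585,300),(610,270),(610,310),(550,360),(525,300),(550,300)): print(u,v,atd(c,u,v,d[v,u]))
```

```text
548 265 [ 527.1818 -369.6883  563.2371]
540 245 [ 560.0026 -357.9268  560.3622]
525 250 [ 552.2801 -333.3646  556.6357]
500 235 [ 575.3057 -282.197   585.5872]
475 215 [ 605.4968 -237.7865  602.2192]
445 205 [ 619.5057 -187.5183  617.047 ]
430 300 [ 477.6392 -157.7947  636.2802]
585 300 [ 451.3475 -597.975   216.5418]
610 270 [ 517.2192 -605.4093  322.7674]
610 310 [ 434.1838 -605.499   319.4002]
550 360 [ 308.7653 -545.3673  138.1096]
525 300 [ 447.7526 -510.962    67.0566]
550 300 [ 451.8091 -528.4749  182.2786]
```

Request:
drive_tool --moves '[[[1,0.013,-0.001,0.0235,0,0.019,0.008],[1,0.0155,0,0.037,0,0,0],[1,0.0155,0,0.037,0,0,0],[1,0.0155,0,0.037,0,0,0],[1,0.0115,0,0.0275,0,0,0],[1,0,0,0,0,0,0]]]'

```text
clock: 2.4
position: [554.8, -243.4, 47.7]
ee_rot: [-0.626, 0.755, 0.122, 0.15]
contact_force: [-0.5, 0.3, -0.4]
gripper_width: 85.2
```

Run:
```python
from h import *
st(); save('wrist','w3'); save('scene','sc3')
plan([(555,-243,z,1.382) for z in (25,2,)])
```

```text
t 2.4 p [ 554.8 -243.4   47.7] yaw 1.3839 tilt 0.388 side -0.004 F [-0.5  0.3 -0.4] j [-0.3586  0.6042 -0.0201 -0.4431 -1.0569  0.4144]
[[[1,0.0089,0.0033,0.0257,-0.0103,-0.0143,0.0075],[1,0.009,-0.0,0.0212,-0.0,-0.0,-0.0]]]
```

View pics/w3.png

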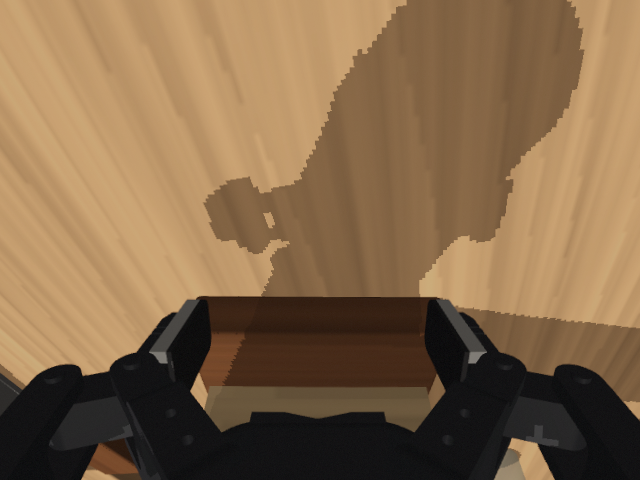

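View pics/sc3.png

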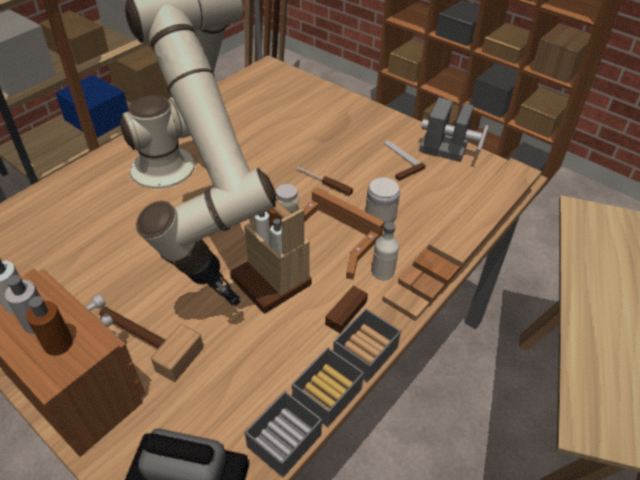

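The wrist view shows the rear face level and centred (rows 300–330, columns 200–435) between the fingers. Next I check the forearm's clearance to the gables.

Run:
```python
from h import *
p,d=save('top','top3'); c=arm.camera_params('top')
T=np.array(c['world_from_camera'])
k=K(c); vv,uu=np.mgrid[0:480,0:640]
a=cv2.undistortPoints(np.stack([uu.ravel(),vv.ravel()],1)[:,None].astype(float),k,np.array([c['k1'],0,0,0.]))[:,0]
X=(np.c_[a,np.ones(len(a))]*d.reshape(-1,1))@T[:3,:3].T+T[:3,3]
m=(X[:,2]>290)&(X[:,0]>450)&(X[:,0]<700)
Y=X[m]
for lo in range(-400,0,20):
    q=Y[(Y[:,1]>=lo)&(Y[:,1]<lo+20)]
    if len(q): print(lo,len(q),'zmax',q[:,2].max().round(),'zmin',q[:,2].min().round(),'x',q[:,0].min().round(),q[:,0].max().round())
print('tote',[ (z) for z in np.sort(X[(X[:,2]>200)&(X[:,2]<289)&(X[:,1]>-180)&(X[:,1]<0)&(X[:,0]>480)][:,2])[-3:]])
a=cv2.imread('pics/top3.png'); cv2.imwrite('pics/z3.png',cv2.resize(a[150:350,300:560],None,fx=3,fy=3))
```

```text
-400 281 zmax 390.0 zmin 360.0 x 491.0 571.0
-380 387 zmax 396.0 zmin 366.0 x 490.0 571.0
-360 494 zmax 398.0 zmin 331.0 x 492.0 589.0
-340 600 zmax 397.0 zmin 292.0 x 495.0 601.0
-320 604 zmax 401.0 zmin 293.0 x 498.0 624.0
-300 551 zmax 415.0 zmin 290.0 x 518.0 635.0
-280 510 zmax 421.0 zmin 351.0 x 538.0 650.0
-260 366 zmax 454.0 zmin 391.0 x 547.0 661.0
-240 762 zmax 505.0 zmin 410.0 x 476.0 677.0
-220 1287 zmax 548.0 zmin 382.0 x 450.0 687.0
-200 1532 zmax 566.0 zmin 374.0 x 450.0 682.0
-180 1211 zmax 577.0 zmin 371.0 x 450.0 666.0
-160 651 zmax 577.0 zmin 457.0 x 450.0 541.0
-140 287 zmax 571.0 zmin 488.0 x 450.0 494.0
-120 2 zmax 538.0 zmin 532.0 x 451.0 453.0
tote [np.float64(277.0223591971983), np.float64(277.1226335729218), np.float64(278.4703569863134)]
```

View pics/z3.png

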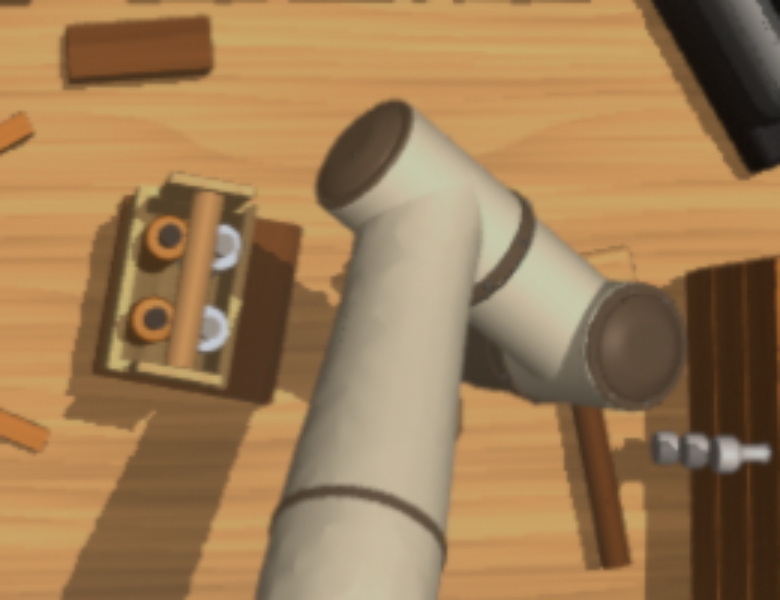

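Request:
drive_tool --moves '[[[1,0.009,0.0,0.022,0,-0.012,0],[1,0.007,0,0.016,0,0,0],[1,0,0,0,0,0,0]]]'

```text
clock: 2.85
position: [563.9, -247.9, 19.3]
ee_rot: [-0.629, 0.752, 0.113, 0.159]
contact_force: [-0.4, 0.7, 0.4]
gripper_width: 85.6
```

Run:
```python
from h import *
s=st(); p,d=save('wrist','w4')
plan([(555+.188*i,-243+.982*i,2,1.382) for i in (10,20,30)])
```

```text
t 2.85 p [ 563.9 -247.9   19.3] yaw 1.387 tilt 0.392 side -0.03 F [-0.4  0.7  0.4] j [-0.3668  0.647  -0.0181 -0.4685 -1.0041  0.4633]
[[[1,-0.0055,0.011,0.0219,-0.0275,-0.0084,0.0174],[1,-0.0092,-0.0,0.0039,-0.0,-0.0,0.0],[1,-0.0092,-0.0,0.0039,-0.0,-0.0,0.0]]]
```

View pics/w4.png

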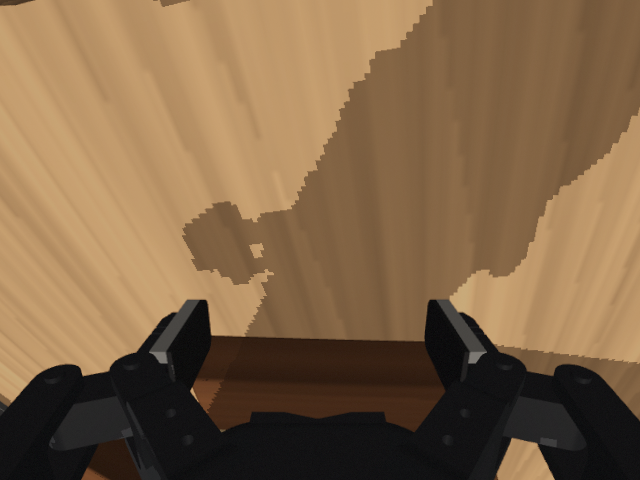

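Run:
```python
from h import *
s=st()
plan([(555,-241,6,1.382),(555,-241,2,1.382)])
```

```text
t 2.9 p [ 564.6 -248.3   20.5] yaw 1.3875 tilt 0.391 side -0.032 F [0.2 0.  0.2] j [-0.3667  0.6457 -0.0169 -0.4679 -1.0046  0.4631]
[[[1,0.0004,0.0113,0.0151,-0.0275,-0.0084,0.0174],[1,0.0015,-0.0,0.0037,-0.0,-0.0,0.0]]]
```

Request:
drive_tool --moves '[[[1,0.0005,0.0115,0.015,-0.0275,-0.008,0.017],[1,0.0015,0,0.004,0,0,0],[1,0,0,0,0,0,0]]]'

```text
clock: 3.2
position: [555.5, -241.0, 3.5]
ee_rot: [-0.625, 0.755, 0.125, 0.153]
contact_force: [0.3, -0.6, 1.0]
gripper_width: 85.4
```

Run:
```python
from h import *
s=st()
plan([(555,-241,3,1.382),(555,-241,2,1.382)])
```

```text
t 3.2 p [ 555.5 -241.     3.5] yaw 1.3826 tilt 0.399 side -0.002 F [ 0.3 -0.6  1. ] j [-0.3625  0.6647 -0.035  -0.4733 -0.996   0.4604]
[[[1,0.0003,0.0005,0.0005,-0.0019,-0.0015,0.0015],[1,0.0004,-0.0,0.0009,-0.0,0.0,0.0]]]
```

```bash
cat >> h.py <<'E'
D0=np.array([587.2,164.5]); YD=1.608; S0=30.; L=120.; Y0=1.382
def rear(s):
    """rear-mid path: returns x,y,yaw"""
    n=int(abs(s)*2)+1; p=np.array([563.5,-195.8]); ds=s/n
    f=lambda t: Y0+(YD-Y0)*np.clip((t-S0)/L,0,1)
    for i in range(n):
        y=f((i+.5)*ds); p=p+ds*np.array([np.cos(y),np.sin(y)])
    return p[0],p[1],f(s)
def indock(x,y):
    d=np.array([np.cos(YD),np.sin(YD)]); v=np.array([x,y])-D0; return v@d, v@np.array([-d[1],d[0]])
def hand(s,off,z=1):
    x,y,a=rear(s); return (x-off*np.cos(a),y-off*np.sin(a),z,a)
E
python3 - <<'E'
from h import *
for s in (0,30,100,115,150,213): r=rear(s); print(s,r,indock(*r[:2]))
plan([hand(0,o,1) for o in (42,38,34,30,26,22,18,14)])
E
```

```text
0 (np.float64(563.5), np.float64(-195.8), np.float64(1.382)) (np.float64(-359.16915708083184), np.float64(37.084991598283395))
30 (np.float64(569.1303023879431), np.float64(-166.33307455772908), np.float64(1.382)) (np.float64(-329.93204168042234), np.float64(30.36256026258576))
100 (np.float64(577.7040574254872), np.float64(-96.91118928222826), np.float64(1.5138333333333334)) (np.float64(-260.8770963437065), np.float64(19.212584693473772))
115 (np.float64(578.3464044753807), np.float64(-81.9254471984088), np.float64(1.5420833333333335)) (np.float64(-245.92561620345114), np.float64(18.013286085613547))
150 (np.float64(578.1978385080845), np.float64(-46.932096150697035), np.float64(1.608)) (np.float64(-210.95095381912597), np.float64(16.86016835636854))
213 (np.float64(575.8545226404514), np.float64(16.024309441250498), np.float64(1.608)) (np.float64(-147.9509527531524), np.float64(16.86019344040964))
[[[1,-0.0026,0.0006,0.0038,-0.0019,-0.0015,0.0015],[1,-0.0037,-0.0,0.0016,-0.0,0.0,0.0],[1,-0.0037,-0.0,0.0016,-0.0,0.0,0.0],[1,-0.0036,-0.0,0.0015,-0.0,0.0,0.0],[1,-0.0037,-0.0,0.0016,-0.0,0.0,0.0],[1,-0.0037,-0.0,0.0015,-0.0,0.0,0.0],[1,-0.0037,-0.0,0.0016,-0.0,0.0,0.0],[1,-0.0037,-0.0,0.0015,-0.0,0.0,0.0]]]
```

```bash
cat >> h.py <<'E'
A=85.; S0=25.; L=115.
def rear(s):
    n=int(abs(s)*2)+1; p=np.array([563.5,-195.8])+A*np.array([np.cos(Y0),np.sin(Y0)]); ds=s/n
    f=lambda t: Y0+(YD-Y0)*np.clip((t-S0)/L,0,1)
    for i in range(n):
        y=f((i+.5)*ds); p=p+ds*np.array([np.cos(y),np.sin(y)])
    y=f(s); return p[0]-A*np.cos(y),p[1]-A*np.sin(y),y
E
python3 - <<'E'
from h import *
for s in (0,30,100,115,150,213): r=rear(s); print(s,r,indock(*r[:2]))
E
```

```text
0 (np.float64(563.5), np.float64(-195.8), np.float64(1.382)) (np.float64(-359.16915708083184), np.float64(37.084991598283395))
30 (np.float64(569.92729848976), np.float64(-166.4812622031771), np.float64(1.3918260869565215)) (np.float64(-330.109771126345), np.float64(29.571627516628894))
100 (np.float64(589.2317436729618), np.float64(-98.24543459287838), np.float64(1.529391304347826)) (np.float64(-262.63919173168887), np.float64(7.742502714130432))
115 (np.float64(592.1363372521243), np.float64(-83.31811402504958), np.float64(1.5588695652173914)) (np.float64(-247.8302371476256), np.float64(4.284695992812837))
150 (np.float64(595.6237928602472), np.float64(-48.27677006499026), np.float64(1.608)) (np.float64(-212.9428572159453), np.float64(-0.5037123699316929))
213 (np.float64(593.2804711344314), np.float64(14.679635017463355), np.float64(1.608)) (np.float64(-149.94285644121743), np.float64(-0.5036814128109441))
```

Request:
drive_tool --moves '[[[1,-0.0026,0.0006,0.0038,-0.002,-0.0015,0.0015],[1,-0.0037,0,0.0016,0,0,0],[1,-0.0037,0,0.0016,0,0,0],[1,-0.0037,0,0.0016,0,0,0],[1,-0.0037,0,0.0016,0,0,0],[1,-0.0037,0,0.0016,0,0,0],[1,0,0,0,0,0,0]]]'

```text
clock: 3.9
position: [560.5, -215.0, 1.7]
ee_rot: [-0.625, 0.755, 0.126, 0.153]
contact_force: [0.1, -0.8, -0.0]
gripper_width: 85.5
```

Run:
```python
from h import *
s=st(); x,y,_=s['position']; r=rear(0); u=np.array([np.cos(Y0),np.sin(Y0)]); v=np.array(r[:2])-[x,y]; print('off',v@u,'lat',v@np.array([-u[1],u[0]]))
save('wrist','w5')
plan([hand(0,o,1) for o in (16,13,10,7,4)])
```

```text
t 3.9 p [ 560.5 -215.     1.7] yaw 1.3828 tilt 0.4 side -0.002 F [ 0.1 -0.8 -0. ] j [-0.3222  0.656  -0.0568 -0.4862 -0.9715  0.4353]
off 19.408035781243374 lat 0.65228788924541
[[[1,-0.0031,0.0007,0.0021,-0.0013,-0.0004,0.0013],[1,-0.0028,0.0,0.0011,-0.0,-0.0,-0.0],[1,-0.0027,0.0,0.0012,-0.0,-0.0,-0.0],[1,-0.0028,0.0,0.0012,-0.0,-0.0,-0.0],[1,-0.0028,0.0,0.0012,-0.0,-0.0,-0.0]]]
```

View pics/w5.png

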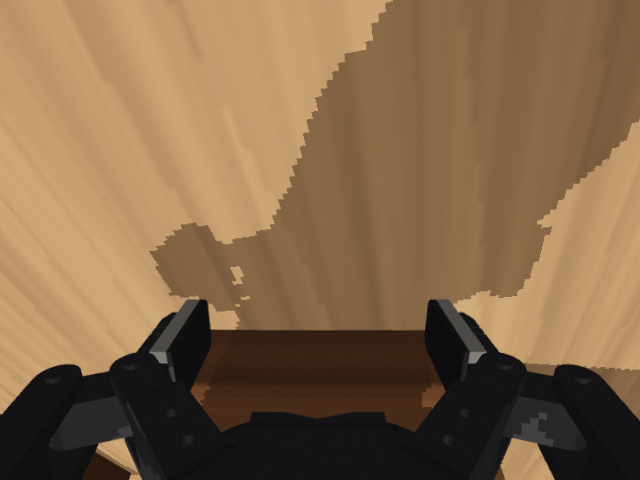

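The base's rear edge is level at row 330, with the fingertips just in front of it. I'll creep into contact.

Request:
drive_tool --moves '[[[1,-0.003,0.0005,0.002,0,0,0.0015],[1,-0.0028,0,0.0012,0,0,0],[1,-0.0028,0,0.0012,0,0,0],[1,-0.0028,0,0.0012,0,0,0],[1,-0.0028,0,0.0012,0,0,0],[1,0,0,0,0,0,0]]]'

```text
clock: 4.55
position: [563.1, -199.7, 0.9]
ee_rot: [-0.625, 0.756, 0.125, 0.153]
contact_force: [-0.0, -0.1, -0.2]
gripper_width: 85.4
```

Run:
```python
from h import *
s=st(); x,y,_=s['position']; r=rear(0); u=np.array([np.cos(Y0),np.sin(Y0)]); v=np.array(r[:2])-[x,y]; print('off',v@u,'lat',v@np.array([-u[1],u[0]]))
save('wrist','w6'); p,d=save('top','top6'); a=cv2.imread('pics/top6.png'); cv2.imwrite('pics/z6.png',cv2.resize(a[150:350,220:480],None,fx=3,fy=3))
```

```text
t 4.55 p [ 563.1 -199.7    0.9] yaw 1.3812 tilt 0.398 side -0.002 F [-0.  -0.1 -0.2] j [-0.2971  0.6496 -0.0712 -0.4919 -0.9541  0.417 ]
off 3.9517927697495554 lat 0.30154428215395024
```

View pics/w6.png

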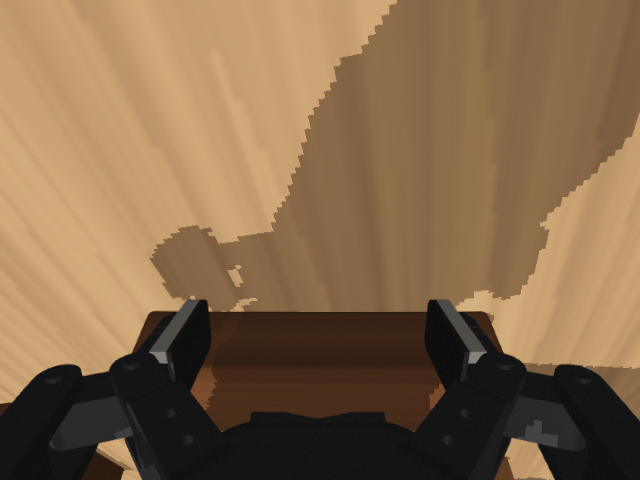

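View pics/z6.png

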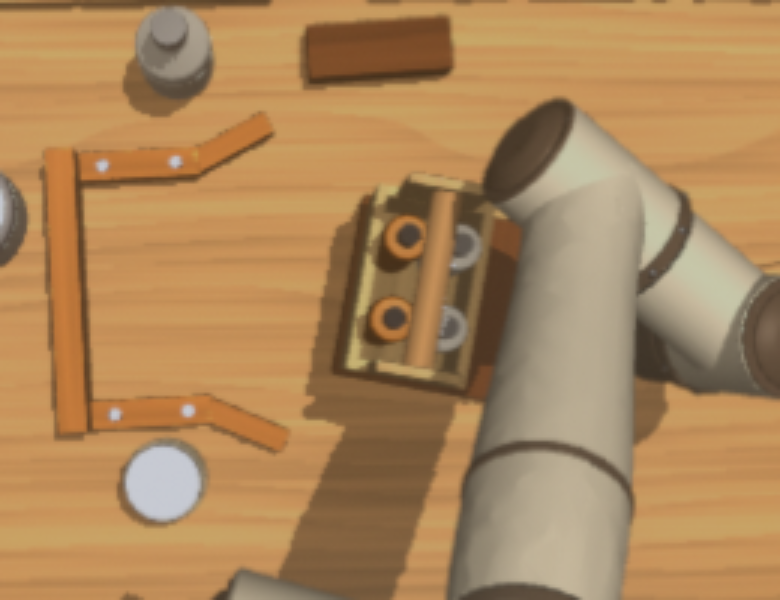

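```bash
cat >> h.py <<'E'
def cloud(d,c):
    T=np.array(c['world_from_camera']); vv,uu=np.mgrid[0:480,0:640]
    a=cv2.undistortPoints(np.stack([uu.ravel(),vv.ravel()],1)[:,None].astype(float),K(c),np.array([c['k1'],0,0,0.]))[:,0]
    return (np.c_[a,np.ones(len(a))]*d.reshape(-1,1))@T[:3,:3].T+T[:3,3]
def clr(d,c):
    X=cloud(d,c); Y=X[(X[:,2]>292)&(X[:,0]>470)&(X[:,0]<700)&(X[:,1]>-250)]
    for lo in range(-260,200,15):
        q=Y[(Y[:,1]>=lo)&(Y[:,1]<lo+15)]
        if len(q): print(lo,len(q),'z',q[:,2].min().round(),q[:,2].max().round(),'x',q[:,0].min().round(),q[:,0].max().round())
E
python3 - <<'E'
from h import *
d=np.load('pics/top6.npy'); clr(d,arm.camera_params('top'))
plan([hand(0,o,1) for o in (1,-2,-5,-8)])
E
```

```text
-260 120 z 300.0 361.0 x 539.0 639.0
-245 362 z 298.0 368.0 x 543.0 648.0
-230 251 z 310.0 385.0 x 553.0 661.0
-215 342 z 348.0 441.0 x 524.0 673.0
-200 621 z 352.0 499.0 x 472.0 683.0
-185 870 z 345.0 523.0 x 470.0 696.0
-170 982 z 329.0 538.0 x 470.0 695.0
-155 1035 z 334.0 546.0 x 471.0 686.0
-140 777 z 321.0 544.0 x 471.0 673.0
-125 367 z 336.0 541.0 x 471.0 638.0
-110 143 z 455.0 532.0 x 471.0 505.0
10 1215 z 1524.0 1524.0 x 517.0 517.0
[[[1,-0.0027,0.0003,0.001,-0.0018,-0.0018,-0.0005],[1,-0.0028,-0.0,0.0012,-0.0,0.0,-0.0],[1,-0.0028,-0.0,0.0011,-0.0,0.0,-0.0],[1,-0.0027,-0.0,0.0012,-0.0,0.0,-0.0]]]
```

Request:
drive_tool --moves '[[[1,-0.0028,0,0.0012,0,0,0],[1,-0.0028,0,0.0012,0,0,0],[1,-0.0028,0,0.0012,0,0,0]]]'

```text
clock: 4.95
position: [564.7, -193.4, 0.9]
ee_rot: [-0.624, 0.756, 0.124, 0.152]
contact_force: [-0.7, -4.4, -0.2]
gripper_width: 85.5
```

```bash
cat >> h.py <<'E'
def off(s0=0):
    s=st(); x,y,_=s['position']; r=rear(s0); u=np.array([np.cos(r[2]),np.sin(r[2])]); v=np.array(r[:2])-[x,y]; print('off',v@u,'lat',v@np.array([-u[1],u[0]]))
E
python3 - <<'E'
from h import *
off()
plan([hand(0,o,1) for o in (-8,-11,-14)])
E
```

```text
t 4.95 p [ 564.7 -193.4    0.9] yaw 1.3801 tilt 0.394 side -0.003 F [-0.7 -4.4 -0.2] j [-0.2848  0.6462 -0.0776 -0.4919 -0.9442  0.4064]
off -2.561376393200591 lat 0.6998423464337924
[[[1,-0.0051,0.0007,0.002,-0.0034,-0.0059,-0.0006],[1,-0.0027,0.0,0.0011,-0.0,0.0,0.0],[1,-0.0028,0.0,0.0012,-0.0,0.0,0.0]]]
```

Contact made (−4.4 N). Now the first push stretch.

Run:
```python
from h import *
plan([hand(s,-2,1) for s in range(4,49,4)])
```

```text
[[[1,-0.0032,0.0007,0.0012,-0.0034,-0.0059,-0.0006],[1,-0.0037,0.0,0.0016,-0.0,0.0,0.0],[1,-0.0037,0.0,0.0015,-0.0,0.0,0.0],[1,-0.0037,0.0,0.0016,-0.0,0.0,0.0],[1,-0.0037,0.0,0.0015,-0.0,0.0,0.0],[1,-0.0036,0.0,0.0016,-0.0,0.0,0.0],[1,-0.0037,-0.0005,0.0015,-0.0023,0.0,-0.0054],[1,-0.0037,-0.0006,0.0016,-0.0031,0.0,-0.0072],[1,-0.0037,-0.0006,0.0016,-0.003,0.0,-0.0073],[1,-0.0037,-0.0007,0.0015,-0.0031,0.0,-0.0072],[1,-0.0037,-0.0006,0.0016,-0.0031,0.0,-0.0073],[1,-0.0037,-0.0007,0.0015,-0.003,0.0,-0.0072]]]
```

Request:
drive_tool --moves '[[[1,-0.0032,0.0007,0.0012,-0.003,-0.006,0],[1,-0.0037,0,0.0016,0,0,0],[1,-0.0037,0,0.0016,0,0,0],[1,-0.0037,0,0.0016,0,0,0],[1,-0.0037,0,0.0016,0,0,0],[1,-0.0037,0,0.0016,0,0,0],[1,-0.0037,-0.0005,0.0016,-0.002,0,-0.0055],[1,-0.0037,-0.0006,0.0016,-0.003,0,-0.007],[1,-0.0037,-0.0006,0.0016,-0.003,0,-0.007]]]'

```text
clock: 5.85
position: [573.3, -156.2, 0.9]
ee_rot: [-0.633, 0.749, 0.127, 0.152]
contact_force: [-0.8, -4.7, 0.3]
gripper_width: 85.4
```

Run:
```python
from h import *
off(36); save('wrist','w7'); p,d=save('top','top7'); clr(d,arm.camera_params('top'))
a=cv2.imread('pics/top7.png'); cv2.imwrite('pics/z7.png',cv2.resize(a[170:320,220:420],None,fx=4,fy=4,interpolation=cv2.INTER_CUBIC))
plan([hand(s,-2,1) for s in range(38,80,4)])
```

```text
t 5.85 p [ 573.3 -156.2    0.9] yaw 1.4031 tilt 0.399 side -0.002 F [-0.8 -4.7  0.3] j [-0.2254  0.6393 -0.09   -0.506  -0.9294  0.3827]
off -4.673996818504297 lat 0.5884324247539868
-260 140 z 292.0 339.0 x 521.0 616.0
-245 321 z 292.0 342.0 x 525.0 623.0
-230 331 z 292.0 347.0 x 536.0 633.0
-215 353 z 293.0 361.0 x 542.0 649.0
-200 364 z 295.0 363.0 x 552.0 655.0
-185 265 z 309.0 390.0 x 562.0 665.0
-170 378 z 347.0 470.0 x 500.0 676.0
-155 748 z 351.0 523.0 x 471.0 686.0
-140 918 z 357.0 541.0 x 470.0 696.0
-125 1041 z 333.0 548.0 x 471.0 700.0
-110 1077 z 323.0 550.0 x 470.0 694.0
-95 764 z 321.0 549.0 x 470.0 681.0
-80 301 z 325.0 541.0 x 470.0 654.0
-65 23 z 487.0 524.0 x 471.0 483.0
10 1219 z 1524.0 1524.0 x 517.0 517.0
[[[1,0.0013,0.0004,-0.0007,-0.0032,0.0003,-0.0032],[1,-0.0037,-0.0007,0.0016,-0.0031,0.0,-0.0072],[1,-0.0037,-0.0006,0.0016,-0.003,0.0,-0.0073],[1,-0.0037,-0.0006,0.0015,-0.0031,0.0,-0.0072],[1,-0.0037,-0.0007,0.0016,-0.003,0.0,-0.0072],[1,-0.0037,-0.0006,0.0015,-0.0031,0.0,-0.0073],[1,-0.0036,-0.0006,0.0016,-0.0031,0.0,-0.0072],[1,-0.0037,-0.0007,0.0015,-0.003,0.0,-0.0073],[1,-0.0037,-0.0006,0.0016,-0.0031,0.0,-0.0072],[1,-0.0037,-0.0006,0.0016,-0.0031,0.0,-0.0072],[1,-0.0037,-0.0007,0.0015,-0.003,0.0,-0.0073]]]
```

View pics/z7.png

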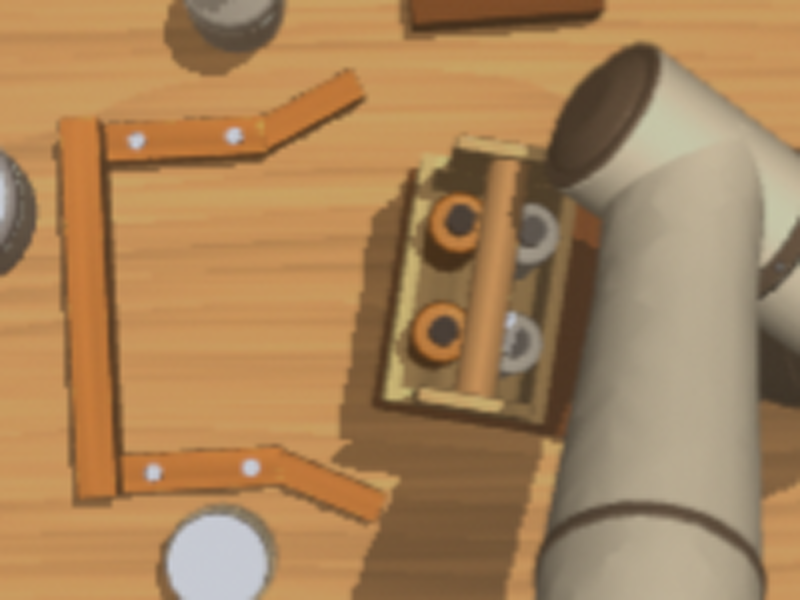

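View pics/w7.png

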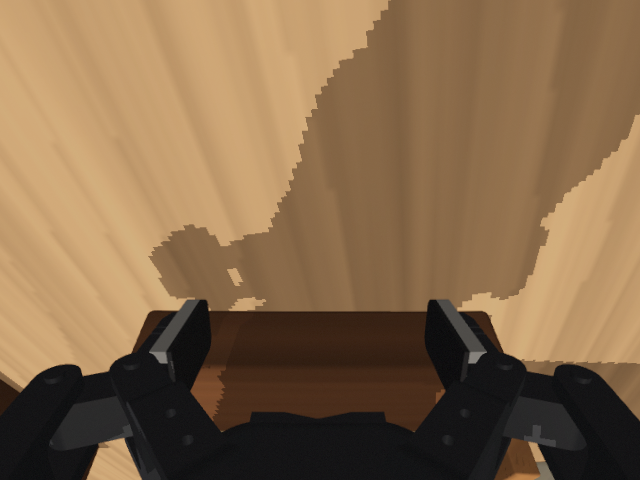

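The tote follows flush and centred: the rear edge is level at row 312. I'll carry on with the arc.

Request:
drive_tool --moves '[[[1,-0.0025,0,0.001,-0.003,0,-0.01],[1,-0.0037,-0.0006,0.0016,-0.003,0,-0.0072],[1,-0.0037,-0.0006,0.0016,-0.003,0,-0.0072],[1,-0.0037,-0.0006,0.0016,-0.003,0,-0.0072],[1,-0.0037,-0.0006,0.0016,-0.003,0,-0.0072],[1,-0.0037,-0.0006,0.0016,-0.003,0,-0.0072],[1,-0.0037,-0.0006,0.0016,-0.003,0,-0.0072],[1,-0.0037,-0.0006,0.0016,-0.003,0,-0.0072],[1,-0.0037,-0.0006,0.0016,-0.003,0,-0.0072],[1,-0.0037,-0.0006,0.0016,-0.003,0,-0.0072]]]'

```text
clock: 6.95
position: [584.6, -115.3, 0.8]
ee_rot: [-0.665, 0.72, 0.133, 0.147]
contact_force: [-0.6, -4.8, 0.2]
gripper_width: 85.6
```

Run:
```python
from h import *
off(80); save('wrist','w8'); p,d=save('top','top8'); clr(d,arm.camera_params('top'))
a=cv2.imread('pics/top8.png'); cv2.imwrite('pics/z8.png',cv2.resize(a[170:320,220:420],None,fx=4,fy=4,interpolation=cv2.INTER_CUBIC))
plan([hand(s,-2,1) for s in range(86,130,4)])
```

```text
t 6.95 p [ 584.6 -115.3    0.8] yaw 1.4901 tilt 0.399 side -0.003 F [-0.6 -4.8  0.2] j [-0.1535  0.6428 -0.0834 -0.5025 -0.936   0.3941]
off -2.6523988124930398 lat -0.2751580898894016
-260 90 z 322.0 341.0 x 531.0 615.0
-245 313 z 301.0 346.0 x 531.0 617.0
-230 336 z 295.0 345.0 x 534.0 625.0
-215 365 z 293.0 347.0 x 538.0 634.0
-200 313 z 293.0 342.0 x 548.0 642.0
-185 323 z 294.0 348.0 x 554.0 650.0
-170 339 z 295.0 360.0 x 563.0 663.0
-155 346 z 302.0 363.0 x 571.0 668.0
-140 258 z 319.0 425.0 x 551.0 677.0
-125 632 z 347.0 528.0 x 470.0 686.0
-110 917 z 351.0 543.0 x 470.0 694.0
-95 1012 z 359.0 556.0 x 470.0 700.0
-80 1078 z 363.0 558.0 x 471.0 699.0
-65 1084 z 334.0 556.0 x 471.0 699.0
-50 681 z 336.0 551.0 x 470.0 692.0
-35 129 z 325.0 533.0 x 470.0 667.0
10 1247 z 1524.0 1524.0 x 517.0 517.0
[[[1,-0.0043,-0.0011,0.0016,-0.0076,0.0,-0.0092],[1,-0.0037,-0.0007,0.0016,-0.0031,0.0,-0.0073],[1,-0.0037,-0.0006,0.0016,-0.0031,0.0,-0.0072],[1,-0.0037,-0.0006,0.0015,-0.003,0.0,-0.0072],[1,-0.0036,-0.0007,0.0016,-0.0031,0.0,-0.0073],[1,-0.0037,-0.0006,0.0015,-0.003,0.0,-0.0072],[1,-0.0037,-0.0006,0.0016,-0.0031,0.0,-0.0073],[1,-0.0037,-0.0007,0.0015,-0.0031,0.0,-0.0072],[1,-0.0037,-0.0006,0.0016,-0.003,0.0,-0.0072],[1,-0.0037,-0.0007,0.0016,-0.0031,0.0,-0.0073],[1,-0.0037,-0.0006,0.0015,-0.003,0.0,-0.0072]]]
```

View pics/z8.png

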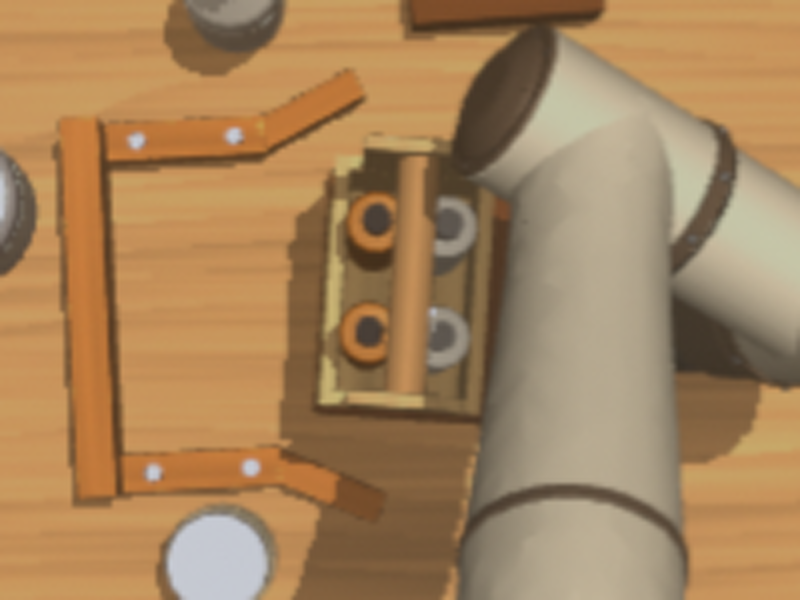

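View pics/w8.png

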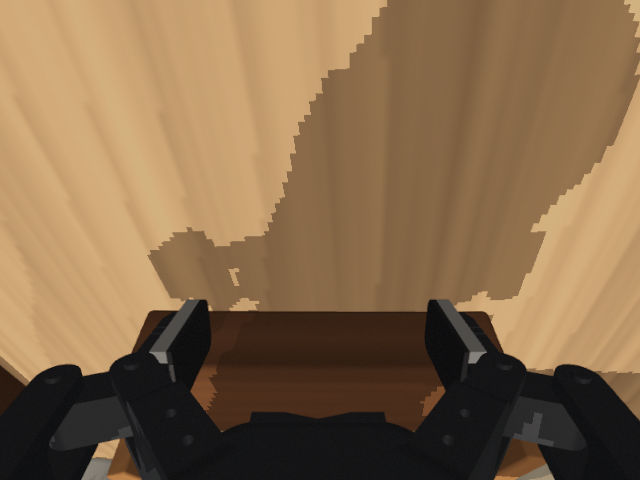

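Still flush; the nose is entering the flares, centred between the battens (front edge at zoom x≈320, y 155–412). Continuing.

Request:
drive_tool --moves '[[[1,-0.0043,-0.001,0.0016,-0.0075,0,-0.009],[1,-0.0037,-0.0006,0.0016,-0.003,0,-0.0072],[1,-0.0037,-0.0006,0.0016,-0.003,0,-0.0072],[1,-0.0037,-0.0006,0.0016,-0.003,0,-0.0072],[1,-0.0037,-0.0006,0.0016,-0.003,0,-0.0072],[1,-0.0037,-0.0006,0.0016,-0.003,0,-0.0072],[1,-0.0037,-0.0006,0.0016,-0.003,0,-0.0072],[1,-0.0037,-0.0006,0.0016,-0.003,0,-0.0072],[1,-0.0037,-0.0006,0.0016,-0.003,0,-0.0072]]]'

```text
clock: 7.95
position: [593.1, -76.9, 0.9]
ee_rot: [-0.693, 0.694, 0.139, 0.141]
contact_force: [-0.1, -5.0, -0.1]
gripper_width: 85.5
```

Run:
```python
from h import *
off(120); save('wrist','w9'); p,d=save('top','top9'); clr(d,arm.camera_params('top'))
a=cv2.imread('pics/top9.png'); cv2.imwrite('pics/z9.png',cv2.resize(a[170:320,220:420],None,fx=4,fy=4,interpolation=cv2.INTER_CUBIC))
plan([hand(s,-2,1) for s in range(126,170,4)])
```

```text
t 7.95 p [593.1 -76.9   0.9] yaw 1.5686 tilt 0.398 side -0.002 F [-0.1 -5.  -0.1] j [-0.0865  0.6471 -0.075  -0.4972 -0.9446  0.3994]
off -1.3987895671112214 lat 0.07186110115080312
-260 29 z 305.0 316.0 x 576.0 608.0
-245 180 z 308.0 332.0 x 557.0 628.0
-230 264 z 314.0 338.0 x 551.0 633.0
-215 291 z 321.0 342.0 x 551.0 633.0
-200 324 z 293.0 346.0 x 550.0 636.0
-185 350 z 293.0 346.0 x 552.0 643.0
-170 315 z 292.0 339.0 x 561.0 648.0
-155 309 z 294.0 344.0 x 569.0 657.0
-140 319 z 296.0 351.0 x 575.0 664.0
-125 341 z 301.0 363.0 x 581.0 676.0
-110 333 z 303.0 365.0 x 587.0 680.0
-95 498 z 337.0 531.0 x 471.0 687.0
-80 908 z 343.0 549.0 x 470.0 694.0
-65 1010 z 350.0 559.0 x 471.0 700.0
-50 1072 z 363.0 562.0 x 470.0 700.0
-35 1111 z 373.0 560.0 x 470.0 700.0
-20 951 z 340.0 552.0 x 471.0 700.0
-5 378 z 338.0 536.0 x 470.0 697.0
10 1239 z 322.0 1524.0 x 517.0 672.0
[[[1,-0.0054,-0.0008,0.0021,-0.0062,-0.001,-0.01],[1,-0.0037,-0.0007,0.0016,-0.0031,0.0,-0.0073],[1,-0.0037,-0.0006,0.0015,-0.003,0.0,-0.0072],[1,-0.0037,-0.0006,0.0016,-0.0031,0.0,-0.0073],[1,-0.0037,-0.0003,0.0016,-0.0015,0.0,-0.0036],[1,-0.0036,-0.0,0.0015,-0.0,0.0,0.0],[1,-0.0037,-0.0,0.0016,-0.0,0.0,0.0],[1,-0.0037,-0.0,0.0015,-0.0,0.0,0.0],[1,-0.0037,-0.0,0.0016,-0.0,0.0,0.0],[1,-0.0037,-0.0,0.0015,-0.0,0.0,0.0],[1,-0.0037,-0.0,0.0016,-0.0,0.0,0.0]]]
```

View pics/z9.png

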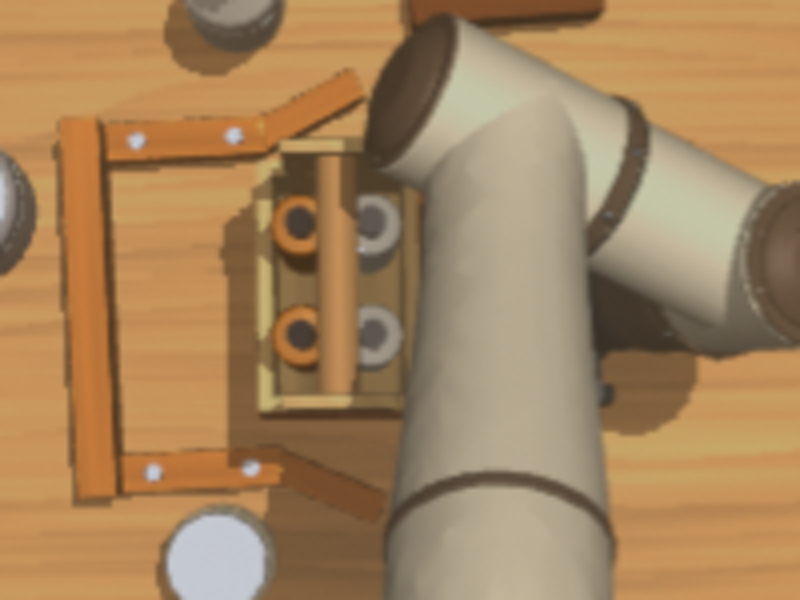

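View pics/w9.png

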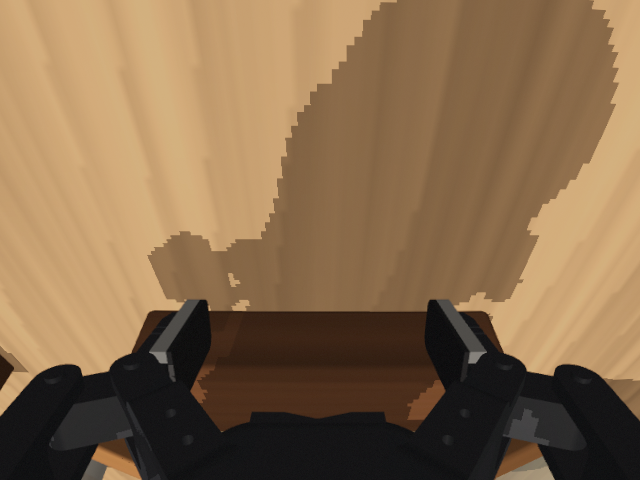

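Run:
```python
from h import *
c=arm.camera_params('top')
P=lambda u,v,z: atz(c,220+(u+.5)/4-.5,170+(v+.5)/4-.5,z)[:2]
for p in ((258,412),(262,165)): print(P(*p,30),indock(*P(*p,30)))
for p in ((260,405),(403,412),(272,160)): print('box160',P(*p,160),indock(*P(*p,160)))
for p in ((265,157),(278,447)): print(indock(*P(*p,28)))
a=cv2.imread('pics/top9.png'); cv2.imwrite('pics/z9b.png',cv2.resize(a[195:300,270:330],None,fx=5.7,fy=5.7,interpolation=cv2.INTER_CUBIC))
# predicted rear and front corners from hand
s=arm.read_state();
```

```text
[522.8208  77.3431] (np.float64(-84.701986835914), np.float64(67.57650563703423))
[674.4955  73.5518] (np.float64(-94.13222308632396), np.float64(-83.8522978233906))
box160 [526.1943  71.4457] (np.float64(-90.72079191202717), np.float64(64.4246093190083))
box160 [521.4128  -8.397 ] (np.float64(-170.33044663144182), np.float64(72.1726049217746))
box160 [663.5363  63.502 ] (np.float64(-103.76746284109242), np.float64(-72.52687878284762))
(np.float64(-96.14150197715205), np.float64(-88.92305629784933))
(np.float64(-95.85785081305363), np.float64(89.55426392467203))
```

View pics/z9b.png

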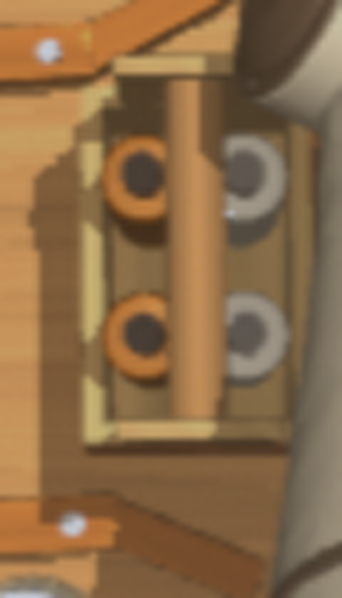

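The tote is about 5 mm to the upper side of the centre line, well inside the play. Continuing.

Request:
drive_tool --moves '[[[1,-0.0054,-0.0008,0.0021,-0.006,0,-0.012],[1,-0.0037,-0.0006,0.0016,-0.003,0,-0.0075],[1,-0.0037,-0.0006,0.0016,-0.003,0,-0.0075],[1,-0.0037,-0.0003,0.0016,-0.003,0,-0.0075],[1,-0.0037,0,0.0016,-0.0015,0,-0.0035],[1,-0.0037,0,0.0016,0,0,0],[1,-0.0037,0,0.0016,0,0,0],[1,-0.0037,0,0.0016,0,0,0],[1,-0.0037,0,0.0016,0,0,0]]]'

```text
clock: 8.95
position: [594.6, -37.5, 0.9]
ee_rot: [0.708, -0.678, -0.142, -0.137]
contact_force: [-0.2, -4.8, 1.2]
gripper_width: 85.3
```

Run:
```python
from h import *
off(160); save('wrist','w10'); p,d=save('top','top10')
a=cv2.imread('pics/top10.png'); cv2.imwrite('pics/z10.png',cv2.resize(a[170:320,220:420],None,fx=4,fy=4,interpolation=cv2.INTER_CUBIC))
plan([hand(s,-2,1) for s in range(166,215,4)])
```

```text
t 8.95 p [594.6 -37.5   0.9] yaw 1.6126 tilt 0.397 side -0.002 F [-0.2 -4.8  1.2] j [-0.0206  0.6412 -0.0863 -0.5016 -0.9313  0.3839]
off -0.785870715927454 lat -0.6169933182738505
[[[1,-0.006,-0.0007,0.0024,0.0002,-0.0022,0.0052],[1,-0.0037,-0.0,0.0015,-0.0,-0.0,-0.0],[1,-0.0037,-0.0,0.0016,-0.0,-0.0,-0.0],[1,-0.0036,-0.0,0.0015,-0.0,-0.0,-0.0],[1,-0.0037,-0.0,0.0016,-0.0,-0.0,-0.0],[1,-0.0037,-0.0,0.0016,-0.0,-0.0,-0.0],[1,-0.0037,-0.0,0.0015,-0.0,-0.0,-0.0],[1,-0.0037,-0.0,0.0016,-0.0,-0.0,-0.0],[1,-0.0037,-0.0,0.0015,-0.0,-0.0,-0.0],[1,-0.0037,-0.0,0.0016,-0.0,-0.0,-0.0],[1,-0.0036,-0.0,0.0015,-0.0,-0.0,-0.0],[1,-0.0037,-0.0,0.0016,-0.0,-0.0,-0.0],[1,-0.0037,-0.0,0.0016,-0.0,-0.0,-0.0]]]
```

View pics/z10.png

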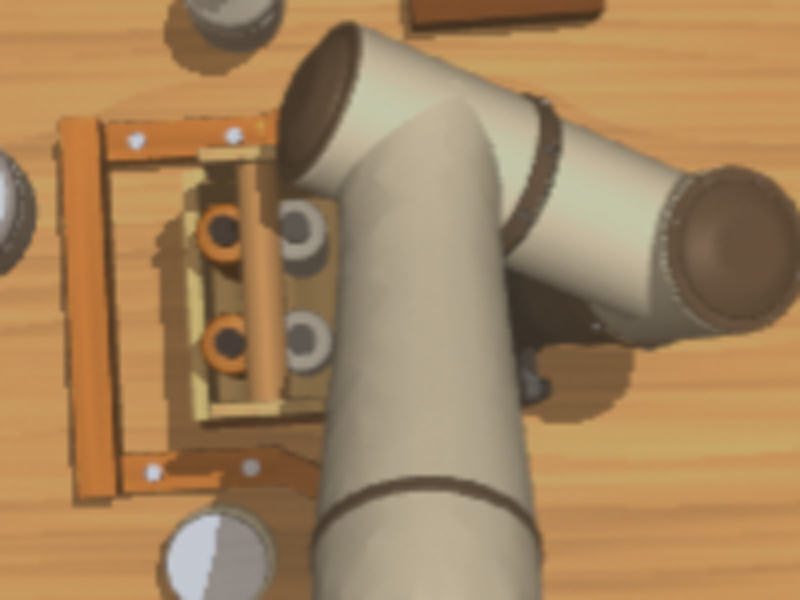

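View pics/w10.png

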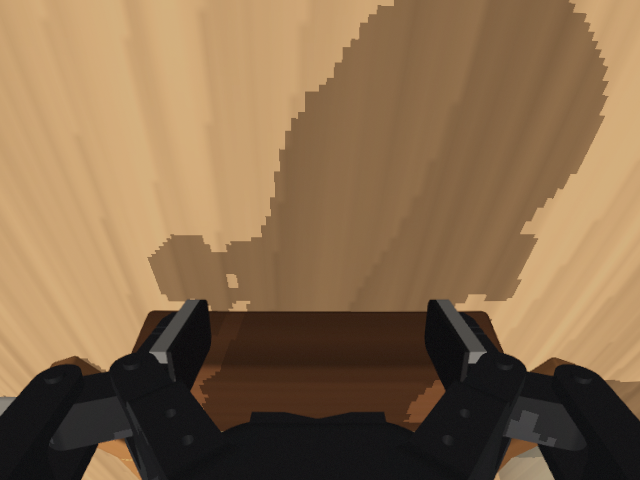

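Straight inside the battens. I'll push on to about 10 mm short.

Request:
drive_tool --moves '[[[1,-0.004,0,0.0016,0,-0.002,0],[1,-0.0037,0,0.0016,0,0,0],[1,-0.0037,0,0.0016,0,0,0],[1,-0.0037,0,0.0016,0,0,0],[1,-0.0037,0,0.0016,0,0,0],[1,-0.0037,0,0.0016,0,0,0],[1,-0.0037,0,0.0016,0,0,0],[1,-0.0037,0,0.0016,0,0,0],[1,-0.0037,0,0.0016,0,0,0],[1,-0.0037,0,0.0016,0,0,0]]]'

```text
clock: 10.05
position: [592.2, 2.7, 0.9]
ee_rot: [0.708, -0.678, -0.142, -0.137]
contact_force: [-0.1, -5.1, 1.8]
gripper_width: 85.3
```

Run:
```python
from h import *
off(200); p,d=save('top','top11')
a=cv2.imread('pics/top11.png'); cv2.imwrite('pics/z11.png',cv2.resize(a[170:320,220:420],None,fx=4,fy=4,interpolation=cv2.INTER_CUBIC))
plan([hand(s,-2,1) for s in range(206,220,2)])
```

```text
t 10.05 p [592.2   2.7   0.9] yaw 1.6135 tilt 0.396 side -0.002 F [-0.1 -5.1  1.8] j [ 0.0453  0.6282 -0.1101 -0.5157 -0.8985  0.3365]
off -1.0247996745895744 lat -1.5720761149528901
[[[1,-0.0057,-0.0017,0.0023,0.0009,-0.0032,0.0059],[1,-0.0019,-0.0,0.0007,-0.0,-0.0,-0.0],[1,-0.0018,-0.0,0.0008,-0.0,-0.0,-0.0],[1,-0.0019,-0.0,0.0008,-0.0,-0.0,-0.0],[1,-0.0018,-0.0,0.0008,-0.0,-0.0,-0.0],[1,-0.0018,-0.0,0.0007,-0.0,-0.0,-0.0],[1,-0.0019,-0.0,0.0008,-0.0,-0.0,-0.0]]]
```

View pics/z11.png

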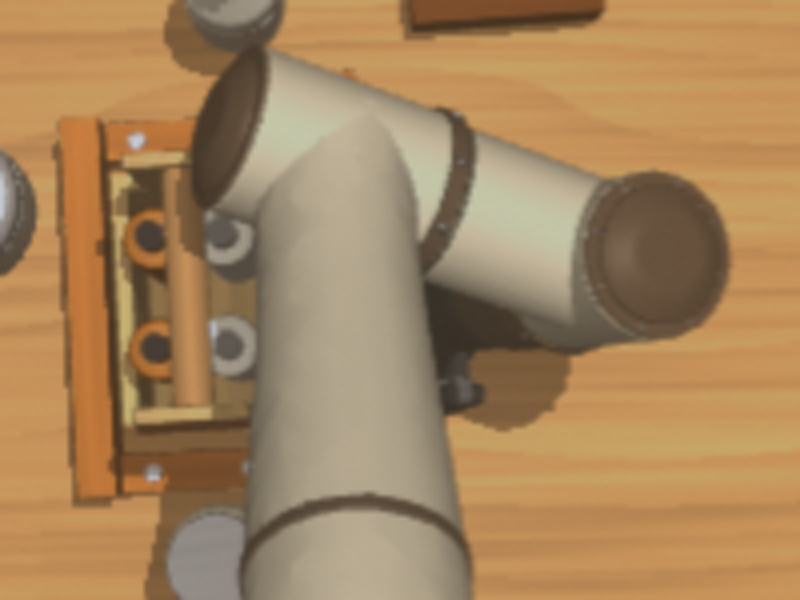

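Request:
drive_tool --moves '[[[1,-0.002,0,0.0008,0,0,0],[1,-0.002,0,0.0008,0,0,0],[1,-0.002,0,0.0008,0,0,0],[1,-0.002,0,0.0008,0,0,0]]]'

```text
clock: 10.5
position: [591.4, 11.7, 0.9]
ee_rot: [0.708, -0.678, -0.142, -0.136]
contact_force: [0.9, -5.3, 0.8]
gripper_width: 85.4
```

Request:
drive_tool --moves '[[[1,-0.0015,0,0.0006,0,0,0],[1,-0.0015,0,0.0006,0,0,0]]]'

```text
clock: 10.7
position: [591.3, 13.7, 0.9]
ee_rot: [0.708, -0.678, -0.141, -0.136]
contact_force: [-0.6, -12.8, 1.4]
gripper_width: 85.7
```

Force has risen to 12.8 N at the end board. One more small nudge to seat it.

Request:
drive_tool --moves '[[[1,-0.002,0,0.0008,0,0,0],[1,-0.002,0,0.0008,0,0,0]]]'

```text
clock: 10.9
position: [591.2, 13.5, 0.9]
ee_rot: [0.709, -0.678, -0.138, -0.134]
contact_force: [-0.0, -11.4, 1.7]
gripper_width: 85.3
```

Run:
```python
from h import *
st(); save('wrist','w12')
```

```text
t 10.9 p [591.2  13.5   0.9] yaw 1.6145 tilt 0.387 side -0.002 F [ -0.  -11.4   1.7] j [ 0.0688  0.6229 -0.1202 -0.5101 -0.8829  0.3142]
```

View pics/w12.png

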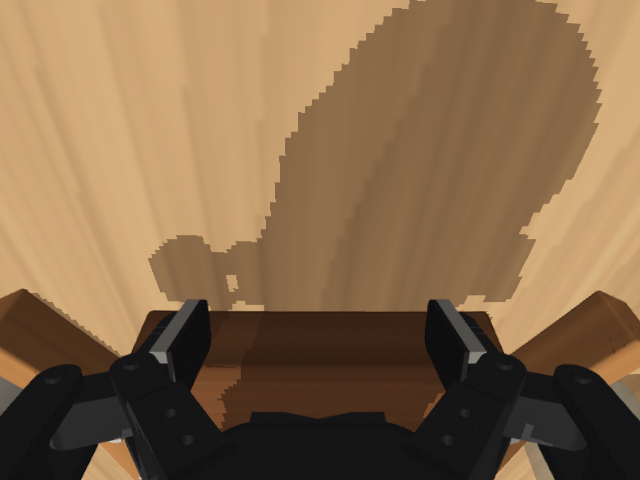

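The tote is stalled against the end board, with the rear face level between the flares. Backing straight out.

Request:
drive_tool --moves '[[[1,0.009,0,-0.004,0,0,0],[1,0.018,0,-0.0078,0,0,0],[1,0.028,0,-0.012,0,0,0],[1,0.03,0,-0.015,0,0,0],[1,0.02,0,-0.02,0,0,0],[1,0.018,0,-0.025,0,0,0],[1,0.018,0,-0.03,0,0,0],[1,0.018,0,-0.03,0,0,0],[1,0.018,0,-0.03,0,0,0],[1,0,0,0,0,0,0]]]'

```text
clock: 11.95
position: [597.8, -212.7, 92.7]
ee_rot: [0.708, -0.676, -0.152, -0.136]
contact_force: [-0.0, -0.4, 1.1]
gripper_width: 85.8
```

Run:
```python
from h import *
st(); p,d=save('top','top13'); save('scene','sc13')
a=cv2.imread('pics/top13.png'); cv2.imwrite('pics/z13.png',cv2.resize(a[170:320,220:420],None,fx=4,fy=4,interpolation=cv2.INTER_CUBIC))
```

```text
t 11.95 p [ 597.8 -212.7   92.7] yaw 1.6188 tilt 0.412 side 0.013 F [-0.  -0.4  1.1] j [-0.2856  0.6282  0.1432 -0.4031 -1.2649  0.4886]
```

View pics/z13.png

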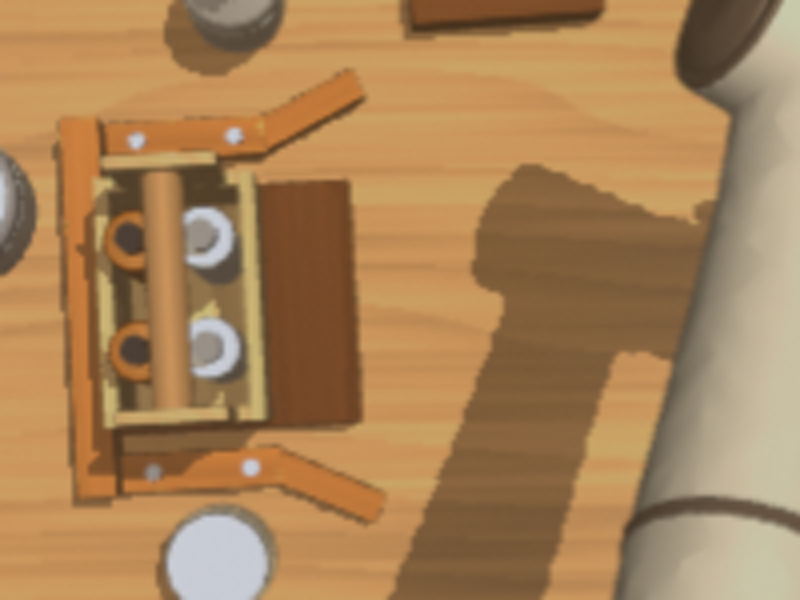

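View pics/sc13.png

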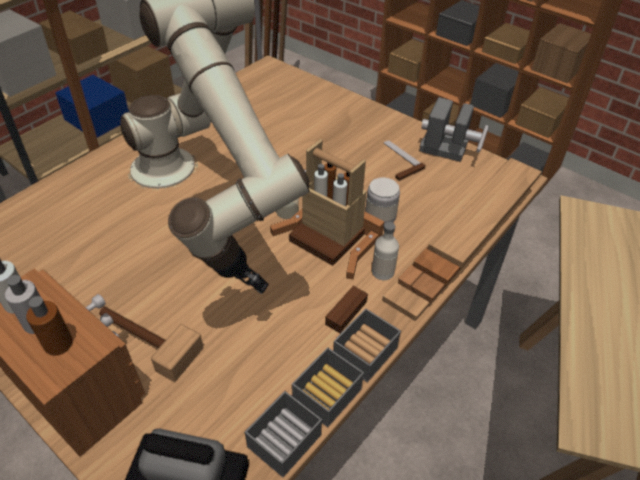

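Rear corners of the base top are at zoom (349,180) and (360,421). I'll convert them into dock coordinates.

Run:
```python
from h import *
c=arm.camera_params('top')
P=lambda u,v,z: atz(c,220+(u+.5)/4-.5,170+(v+.5)/4-.5,z)[:2]
a,b=P(349,180,30),P(360,421,30); m=(a+b)/2; e=a-b
print('rear mid in dock',indock(*m),'len',np.linalg.norm(e),'yaw err',np.arctan2(e[1],e[0])+np.pi/2-YD)
d0=np.load('pics/top0.npy'); d=np.load('pics/top13.npy'); df=np.abs(d-d0)
for n,(u,v) in dict(bottle=(277,167),jar=(274,311),can=(206,222),offcut=(346,166),square=(125,241),driver=(207,290),mallet=(490,248)).items(): print(n,d0[v,u],d[v,u])
```

```text
rear mid in dock (np.float64(-146.94669764082502), np.float64(2.0081387361425898)) len 148.122068169267 yaw err -0.0023861642941309658
bottle 1398.488 1400.0259
jar 1441.5028 1439.2847
can 1411.045 1412.4049
offcut 1501.9221 1497.4745
square 1498.0775 1502.9899
driver 1491.3352 1493.7413
mallet 1472.4421 1471.3398
```

Run:
```python
from h import *
s=st(); arm.job_done()
```

```text
t 12.05 p [ 596.  -209.    89.8] yaw 1.6203 tilt 0.416 side 0.019 F [-0.6  1.7 -0.9] j [-0.2822  0.6298  0.1373 -0.4059 -1.2635  0.4883]
the job is handed in; nothing more can be done
```

I pushed the tote home with both open fingertips low on the rear face of its base. The hand leaned back 0.4 rad so the forearm cleared the tote's gables. The push followed a gentle arc that turned and centred it, then went straight until the tote stopped against the end board. The push force rose from about 5 N to 12.8 N there. I then backed the hand out and handed the job in at 12 s.

**Tote position:** the last top view puts the rear face at x ≈ −147 mm in the dock, 2 mm off the centre line and within 0.003 rad of parallel. The nominal home position is −150 mm. The 3 mm gap is about the accuracy of the camera calibration and my reading of the dock, and the tote could not be pushed further.

**Uprightness and the other things:** the tote looks upright in both views, though I did not measure its tilt. The depth readings at all seven bystanders are within 5 mm of the start.

**Hand:** it is about 220 mm behind the tote and touching nothing; the last force reading was about 2 N, close to the noise level. It was still drifting 3–4 mm between the last two readings.

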